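# Set the margin of the drilling jig and push the book home

### The job

The book is to get two hanging holes along its far edge, so first set the margin: roll the top of the jig's knurled wheel toward the robot under a fingertip until the pointer on the back gauge stands exactly opposite the point of the brass index clip, and take the finger off. Then push the book in under the bridge with the fingertips until its far edge lies fully home and square against the back gauge, without shifting the gauge off the mark. The book is only pushed, never lifted, the gauge is moved by its wheel and not by hand, and the other things on the table stay where they are.

Things in the scene. Friction and masses are not known exactly. Their poses are not given: they have to be found in the camera images.
- drill_jig: grey hand-drilling jig fixed on the table, about 208 x 235 mm. Origin on the table top under the line of the two drill bushings; x to the back (the way the book goes in), y left, z up. Flat bed, top 18 mm above the table, x -155 to +53 mm, y -85 to +75 mm. Right of the bed, left to right: scale bar, rack bar of the gauge, knurled wheel in its yoke
- bridge_middle (a point): middle of the underside of the jig's bridge, 50 mm above the table. The bridge crosses the bed (x -20 to +16 mm in the jig's frame); its top with two brass bushings is 73 mm above the table; a column at its right end (y -82 to -104 mm) carries it, the left end is open
- wheel_centre (a point): centre of the knurled steel wheel, fixed in the jig: 34 mm above the table, at x -35, y -139 mm in the jig's frame. The wheel is 56 mm in diameter, 16 mm wide; its axle lies along the jig's y. Rolling its top toward the robot (-x of the jig) by 28 mm moves the gauge 5 mm the same way (5 mm per radian); rolling it back opens the gauge
- wheel_top (a point): topmost point of the wheel, 62 mm above the table; stays there as the wheel turns. Nothing within 25 mm left or right of it stands higher. Turning takes about 4 N along the rim, so a fingertip pressed down with about 8 to 20 N rolls it without slip; it stays where it is left
- gauge (a joint): travel of the back gauge in m: 0 = fully open, its front face 34 mm behind the bushing line; grows as it closes toward the robot, at most 0.028. It starts nearly open. Friction holds it against a push of about 20 N
- gauge_face (a point): point on the front face of the back gauge, 11.5 mm above the bed; the axes are the jig's. The gauge is a steel bar behind the bridge, 135 mm wide (y -67 to +67 mm of the jig), 12 mm thick, 26 mm high; the book's far edge stops against its front face
- pointer_tip (a point): tip of the black pointer (11 mm block with a point) on the gauge's rack bar, 47 mm above the table over the scale bar; it points left and moves with the gauge
- index_tip (a point): tip of the point of the brass index clip, which is clamped on the aluminium scale bar (black ticks 5 mm apart, top 40 mm above the table) where the gauge must come to. Clip 12 mm long, small dark screw, top 52 mm above the table. It points right; axes are the jig's. At the mark, pointer tip and index tip have the same x in the jig's frame, 2 mm apart sideways
- book: loose paperback with a pictured cover, 193 x 138 x 22 mm, 0.2 to 0.4 kg, flat on the bed. Origin: centre of its underside; x along the 193 mm, toward the gauge; z up. It starts 15 to 50 mm short of its place, turned by up to 0.08 rad; its near edge always overhangs the front of the bed by 12 mm or more, so fingertips can push there, 22 to 36 mm above the table
- book_edge (a point): middle of the book's far edge (the one that goes against the gauge), 11 mm above its underside; axes of the book
- awl: bystander: awl with a wooden handle, 155 mm long, lying; origin centre of its underside
- spool_a: bystander: wooden spool of pale thread, 47 mm across, 60 mm high, standing
- spool_b: bystander: wooden spool of red thread, 47 mm across, 60 mm high, standing
- clip: bystander: black binder clip, 40 x 41 x 47 mm
- pot: bystander: glue pot like a plain cup, 73 mm across, 81 mm high
- screwdriver: bystander: screwdriver with a red handle, 196 mm long, lying

How it is judged (in metres and radians):
On the way, in this order (a step that is already met when the one before it is completed fails the run):
1. the pointer stands opposite the index (within 1.5 mm), the gauge at rest, the finger off the wheel (x of pointer_tip in the frame of index_tip between -0.0015 and 0.0015 m and velocity of joint gauge between -0.001 and 0.001 m/s and contact force between the fingers and drill_jig below 0.3 N), for 0.3 s.
2. the book's far edge is home against the back gauge (x of book_edge in the frame of gauge_face above -0.0025 m and angle between the x axis of book and the x axis of drill_jig, either way round below 0.035 rad), for 0.2 s.
At the end, for the whole second after the job is handed in: The pointer stands within 1.5 mm of the index point along the scale; the book lies flat on the bed, its far edge within 2.5 mm of the gauge's face and square to it within 0.035 rad (2 degrees); book and gauge are at rest (all of step 2 and x of pointer_tip in the frame of index_tip between -0.0015 and 0.0015 m and height (world z) of book below 0.021 m and angle between book's own z axis and vertical below 0.04 rad and linear speed of book below 0.01 m/s and velocity of joint gauge between -0.001 and 0.001 m/s); the robot touches nothing.
It fails at once if the book is lifted or tipped (height (world z) of book above 0.026 m or angle between book's own z axis and vertical above 0.12 rad).
It fails at once if the robot pushes the gauge, its rack or its pointer directly instead of by the wheel (contact force between any of the fingers, the arm and gauge above 1 N).
It fails at once if another thing on the table is moved by more than 15 mm (distance of any of awl, spool_a, spool_b, clip, pot, screwdriver from where it was at the start of the episode above 0.015 m).
It also fails if it takes over 67 s, if anything falls off the work surface, if the arm or the gripper's body presses on something with over 40 N, if the wrist force passes 120 N, or if a joint passes its speed limit or range.

### The arm

A 7-joint arm with a two-finger parallel gripper is mounted at the origin on the work surface; the furniture and walls round the work are solid. World frame = base frame: x ahead of the robot, y to its left, z up, the work surface at z = 0. Lengths are in m, angles in degrees, forces in N, time in s.
With the tool pointing down it reaches from about 0.425 to 0.875 m from the base axis. Payload 4.7 kg.
Tool frame: the origin (TCP) lies at the very end of the fingers, on their centre line; the grasp point (between the pads) lies 19 mm behind it; z points along the fingers, y is the direction in which the jaws open and shut (so a half turn about z gives the same grasp; the last joint's range is limited). The gripper opens to 87 mm and grips with 3 to 60 N. Pads are 19 mm wide; open, the fingers measure 117 mm over their backs; the gripper's body (75 mm by 190 mm) begins 51 mm behind the grasp point.
Start: joints at [0.808, 18.392, -4.016, 83.108, 1.295, 78.541, -3.26], TCP at [0.65, -0, 0.223] pointing down, gripper open.
Joint ranges: [-163.93, 163.93], [-17.29, 119.83], [-79.2, 71.16], [3.27, 140.29], [-89.18, 269.18], [5.43, 117.66], [-154.24, 154.24]. Speed limits (degrees/s): [147.25, 147.25, 180, 180, 180, 180, 180].

### API

Orientations are given as [roll, pitch, yaw] about the fixed x, y, z axes, in that order (R = Rz(yaw) Ry(pitch) Rx(roll)).
In Python, from cell import monitor, read_camera, camera_info, env, look_for gives the robot as it stands.
- The arm moves only by the tool servo_tool, never from a script. Its argument "commands" is one flat list of numbers, 6 for each row, row after row: the shift along the tool's x, y, z in mm, then the turn, a rotation vector about the tool's x, y, z in degrees. A call has 1 to 10 rows; each row shifts and turns the commanded pose from where the row before left it, along the tool's axes as they then stand; what a row does not reach is not made up. A row lasts 1/10 s, in which the tool goes at most 50 mm and 8.59 degrees, less where a joint would pass 70% of its speed; a pose out of reach is approached as far as the arm can. A call is refused whole if a number of a shift passes 50 or a number of a turn 8.59, either way. A call with a gripper value outside its range is refused whole. "jaw" is the finger opening in mm, from 0 to 87, set as the call begins (left out, the last holds). The fingers move at their own pace and stop on an object; "newtons" is the grip in N (left out, the last holds). Time passes only in rows, so rows that do not move let the fingers close. It gives the time, the measured TCP pose, the force and the opening at its end, in the units of the state.
- monitor.get_obs(): the state, without advancing time (a new reading comes with each control period).
- read_camera(name): name is "scene" or "side" or "wrist"; returns (picture, depth): 420x560x3 uint8, red, green, blue; 420x560 float32, m along the optical axis (not along the pixel's ray), 0 where there is no reading.
- camera_info(name): a dict with "camera_matrix" (3x3 intrinsics, pixels), "k1" (the pictures are not rectified: a ray, as slopes to the right and down, at radius r is drawn at 1 + k1 r^2 times it, then the intrinsics apply), "R" (3x3) and "t" (3): a world point X has camera coordinates R X + t; the wrist camera has in their place "T_tool_cam" (4x4, takes a point from camera to tool coordinates, whose origin is the TCP and whose axes are the flange's). Camera axes: x right, y down, z forward; pixel columns grow to the right and rows downward; lengths in m; the calibration is good to about 2 mm. A picture is of the moment at which its call begins: read the wrist's pose just before it. camera_info takes no time and is no camera call.
- env.sign_off(): hands the job in, once; it reports no verdict.
Trained networks look in the newest picture that a camera, given by its name, has taken for a name from the list of things; names that differ only in an ending like _2 or _b are one class to them, and where a whole thing is asked for, a point or a joint stands for the part that bears it (a point fixed in the world has none). Each returns a list of dicts, best first, with "conf" (0 to 1); they miss things now and then, are a little off and sometimes report something else, mostly with a low value. They report only what shows in the picture. A call takes as long as a camera call.
- look_for(camera, label): "box" ([left, top, width, height] in pixels, round what is visible of it).
The state is a dict: "time_s": time; "qpos": joint angles; "joint_velocities": joint speeds; "effort": joint torques, N m; "tool_pos": TCP position; "tool_rot": TCP orientation; "force": force on the tool from outside, world axes, zero at the start; "wrist_torque": the same for the moment, N m; "grip_width": finger opening in m.
Only numpy, scipy, OpenCV 4.12 (cv2) and the standard library are available. Lean on these libraries where they do the work, as an engineer would, in place of code of your own. Each camera call takes 0.05 s, during which the arm holds its last target.

## Working session

There is one attempt and no reset: what is moved stays moved. The work goes in short steps, Python scripts to look and compute and a tool call to move; the robot and the scene stay as the last step left them, time stands still between calls to the robot, and variables do not carry over. Pictures are saved under pics/ and viewed, and the job is handed in when it is done.

Besides the shell and the picture viewer there is one more tool, called as name(argument=value, ...) on one line, values as JSON. servo_tool: Moves the arm, as the interface text tells. Its arguments: {"type":"object","properties":{"commands":{"type":"array","items":{"type":"number"}},"jaw":{"type":"number"},"newtons":{"type":"number"}},"required":["commands"]}

```bash
mkdir -p pics; ls
cat > h.py <<'E'
import numpy as np, cv2
from cell import monitor, read_camera, camera_info, env, look_for
from scipy.spatial.transform import Rotation as Ro
def save(n,im,s=1): cv2.imwrite('pics/'+n+'.png', cv2.cvtColor(im,cv2.COLOR_RGB2BGR))
def toolT(o=None):
    o=o or monitor.get_obs(); T=np.eye(4); T[:3,3]=o['tool_pos']; T[:3,:3]=Ro.from_euler('xyz',o['tool_rot'],degrees=True).as_matrix(); return T
def camT(name,o=None):
    ci=camera_info(name)
    if name=='wrist': return toolT(o)@np.array(ci['T_tool_cam'])
    T=np.eye(4);R=np.array(ci['R']);T[:3,:3]=R.T;T[:3,3]=-R.T@np.array(ci['t']);return T
def ray(name,u,v):
    ci=camera_info(name);K=np.array(ci['camera_matrix'],float);k1=ci['k1']
    p=cv2.undistortPoints(np.array([[[u,v]]],float),K,np.array([k1,0,0,0,0],float))[0,0]
    return np.array([p[0],p[1],1.])
def pix2z(name,u,v,z,T): # intersect plane z
    d=T[:3,:3]@ray(name,u,v); return T[:3,3]+d*(z-T[2,3])/d[2]
def pixd(name,u,v,dep,T): return T[:3,3]+T[:3,:3]@ray(name,u,v)*dep
def proj(name,X,T):
    ci=camera_info(name);K=np.array(ci['camera_matrix'],float)
    c=np.linalg.inv(T)@np.append(X,1)
    x,y=c[:2]/c[2];f=1+ci['k1']*(x*x+y*y)
    return K[0,0]*x*f+K[0,2],K[1,1]*y*f+K[1,2]
E
python3 - <<'E'
from h import *
o=monitor.get_obs(); print(o)
for n in ['scene','side','wrist']:
    print(n,camera_info(n))
    im,d=read_camera(n); save(n+'0',im); np.savez(f'{n}0.npz',im=im,d=d,T=camT(n,o))
    for l in (['drill_jig','book','wheel_top','index_tip','pointer_tip']): print(n,l,look_for(n,l)[:2])
print(monitor.get_obs()['time_s'])
E
```

```text
pics
{'time_s': 0.0, 'qpos': array([ 0.80861139, 18.44047768, -4.01634172, 83.17469386,  1.29832188,
       78.54087866, -3.25998888]), 'joint_velocities': array([ 0.05204944, -0.04359933, -0.09501641, -0.00420801, -0.00418473,
       -0.04864435, -0.03295334]), 'effort': array([-2.58547143e-04, -4.91284704e+01, -4.03903294e-01, -3.12526345e+01,
       -6.40594075e-02,  4.37659642e-02,  1.61017233e-04]), 'tool_pos': array([ 6.49446819e-01, -7.16027094e-05,  2.21447399e-01]), 'tool_rot': array([-1.79889382e+02,  8.73038493e-03,  9.00025853e+01]), 'force': array([-0.50077786,  0.38056448, -0.79216156]), 'wrist_torque': array([-0.00020693,  0.00351875,  0.01614607]), 'grip_width': 0.08703591376559165}
scene {'camera_matrix': array([[404.37796265,   0.        , 282.32287087],
       [  0.        , 404.37796265, 209.29099899],
       [  0.        ,   0.        ,   1.        ]]), 'k1': -0.055007500950572476, 'R': array([[-0.5076622 , -0.86149281, -0.01045143],
       [-0.60286656,  0.36387238, -0.71003437],
       [ 0.61549249, -0.35415679, -0.70408946]]), 't': array([0.234461  , 0.3771607
[... 1451 characters left out ...]
575425e-01, -2.56382422e-01,
         6.99876823e-02],
       [ 9.99999978e-01,  3.15166618e-05, -2.09233463e-04,
        -6.97904797e-04],
       [ 2.10320241e-04, -2.56382421e-01,  9.66575403e-01,
        -1.62798359e-01],
       [ 0.00000000e+00,  0.00000000e+00,  0.00000000e+00,
         1.00000000e+00]])}
wrist drill_jig [{'box': [115.8, 0.0, 231.7, 144.3], 'conf': 0.84}]
wrist book [{'box': [50.1, 1.2, 212.4, 35.7], 'conf': 0.88}]
wrist wheel_top [{'box': [115.2, 0.0, 229.0, 144.8], 'conf': 0.69}]
wrist index_tip [{'box': [188.4, 48.5, 12.8, 15.3], 'conf': 0.69}]
wrist pointer_tip [{'box': [189.6, 0.0, 154.2, 110.1], 'conf': 0.78}, {'box': [117.2, 0.0, 229.8, 138.6], 'conf': 0.67}]
0.9
```

View images.

View pics/scene0.png

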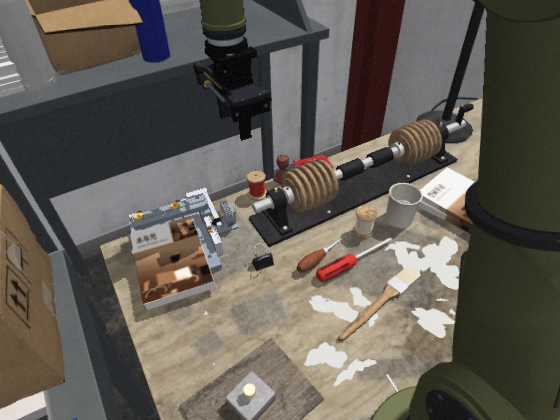

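View pics/side0.png

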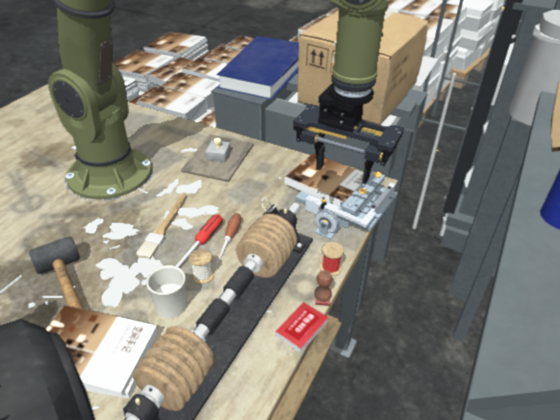

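View pics/wrist0.png

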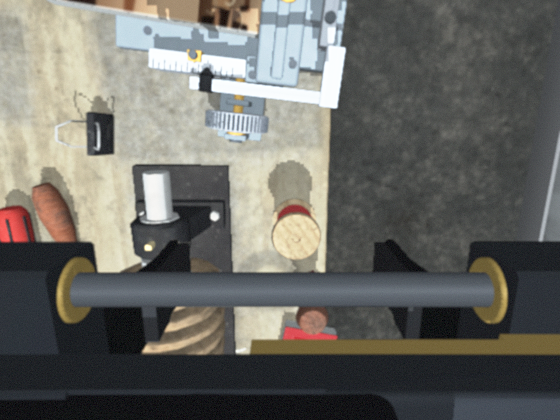

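Run:
```python
from h import *
z=np.load('wrist0.npz');T=z['T'];d=z['d']
for n,u,v,zz in [('wheel',237,122,.062),('index',196,62,.052),('ptr',206,72,.047),('bushL?',290,0,.073),('gaugearm',333,75,.04),('scaleL',150,58,.04),('scaleR',245,70,.04),('rackL',200,84,.04),('rackR',325,98,.04)]:
    print(n,pix2z('wrist',u,v,zz,T).round(4), pixd('wrist',u,v,d[v,u],T).round(4))
im=z['im']; save('wrist0z',cv2.resize(im[0:160,100:360],None,fx=3,fy=3,interpolation=cv2.INTER_CUBIC))
z=np.load('scene0.npz');T=z['T']
im=z['im']; save('scene0z',cv2.resize(im[170:320,100:300],None,fx=4,fy=4,interpolation=cv2.INTER_CUBIC))
```

```text
wheel [0.6101 0.0595 0.062 ] [0.61   0.0595 0.0614]
index [0.5756 0.1088 0.052 ] [0.5727 0.1103 0.0387]
ptr [0.5827 0.1013 0.047 ] [0.5831 0.1011 0.0489]
bushL? [0.6548 0.1506 0.073 ] [0.6548 0.151  0.0716]
gaugearm [0.6939 0.0994 0.04  ] [0.6925 0.0985 0.051 ]
scaleL [0.5328 0.1134 0.04  ] [0.5328 0.1134 0.04  ]
scaleR [0.6159 0.1036 0.04  ] [0.6166 0.1029 0.0474]
rackL [0.5754 0.0918 0.04  ] [0.578  0.0911 0.0521]
rackR [0.6875 0.0799 0.04  ] [0.6862 0.0795 0.0512]
```

View pics/wrist0z.png

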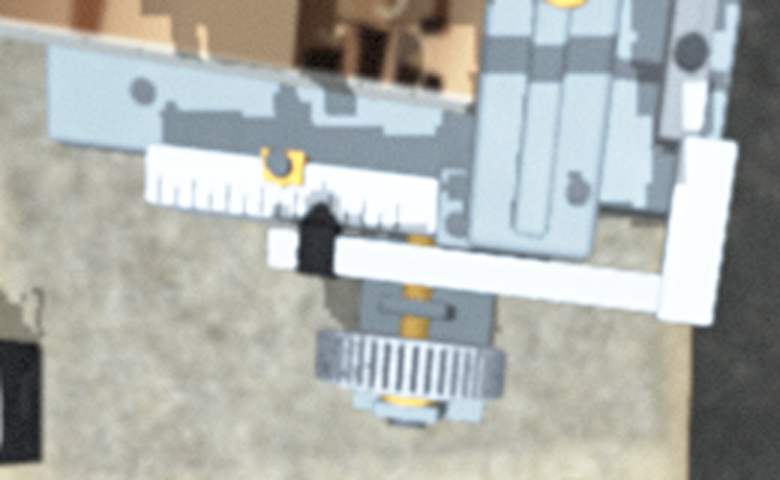

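View pics/scene0z.png

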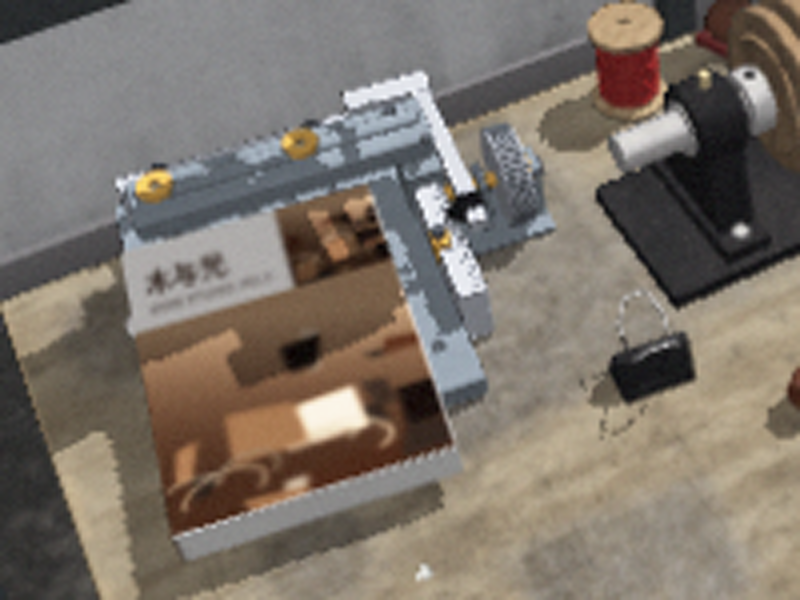

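servo_tool(commands=[6, -3.5, 10, 0, 0, 0.6, 6, -3.5, 10, 0, 0, 0.6, 6, -3.5, 10, 0, 0, 0.6, 6, -3.5, 10, 0, 0, 0.6, 6, -3.5, 10, 0, 0, 0.6, 6, -3.5, 10, 0, 0, 0.6, 6, -3.5, 10, 0, 0, 0.6, 6, -3.5, 10, 0, 0, 0.6, 6, -3.5, 10, 0, 0, 0.6, 6, -3.5, 10, 0, 0, 0.6], jaw=0, newtons=20)

```text
time_s: 1.9
tool_pos: [0.6177, 0.062, 0.1218]
tool_rot: [180.0, 0.0, 84.0]
force: [-0.8, 0.3, -0.5]
grip_width: 0.0149
```

servo_tool(commands=[0, 0, 0, 0, 0, 0, 0, 0, 0, 0, 0, 0, 0, 0, 0, 0, 0, 0])

```text
time_s: 2.2
tool_pos: [0.6185, 0.0611, 0.1232]
tool_rot: [179.9, 0.0, 84.0]
force: [-1.0, 0.0, 0.0]
grip_width: 0.0013
```

```bash
cat > look.py <<'E'
import sys
from h import *
n=sys.argv[1]; cam=sys.argv[2] if len(sys.argv)>2 else 'wrist'
o=monitor.get_obs(); im,d=read_camera(cam); save(n,im); np.savez(n+'.npz',im=im,d=d,T=camT(cam,o))
print(o['time_s'],o['tool_pos'].round(4),o['tool_rot'].round(2),o['force'].round(2),o['grip_width'])
E
python3 look.py w1
```

```text
2.2 [0.6185 0.0611 0.1232] [1.7992e+02 1.0000e-02 8.3970e+01] [-1.04  0.02  0.03] 0.001270390258486385
```

View pics/w1.png

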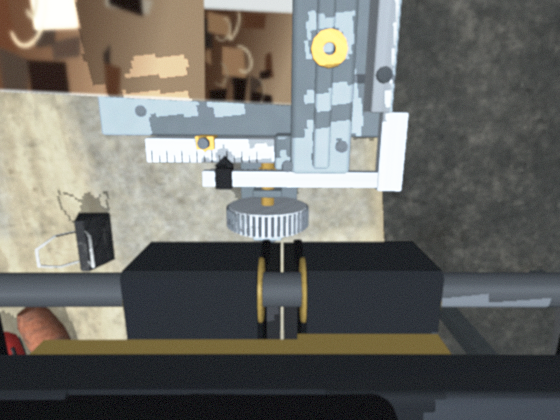

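Run:
```python
from h import *
z=np.load('w1.npz');im=z['im']; save('w1z',cv2.resize(im[80:250,130:420],None,fx=2.7,fy=2.7,interpolation=cv2.INTER_CUBIC))
save('w1zz',cv2.resize(im[125:200,140:290],None,fx=5.3,fy=5.3,interpolation=cv2.INTER_CUBIC))
T=z['T'];print(proj('wrist',toolT()[:3,3],T))
for l in ['index_tip','pointer_tip','wheel_top','book','wheel_centre']: print(l,look_for('wrist',l)[:2])
```

```text
(np.float64(283.23475138703304), np.float64(260.6309167604543))
index_tip [{'box': [196.2, 131.4, 23.0, 19.0], 'conf': 0.85}, {'box': [3.5, 332.9, 20.7, 19.9], 'conf': 0.48}]
pointer_tip [{'box': [202.4, 0.2, 205.3, 190.4], 'conf': 0.6}]
wheel_top [{'box': [98.3, 0.0, 310.1, 243.8], 'conf': 0.89}]
book [{'box': [5.3, 333.8, 18.8, 23.5], 'conf': 0.71}]
wheel_centre [{'box': [101.0, 1.5, 307.7, 239.9], 'conf': 0.76}]
```

View pics/w1z.png

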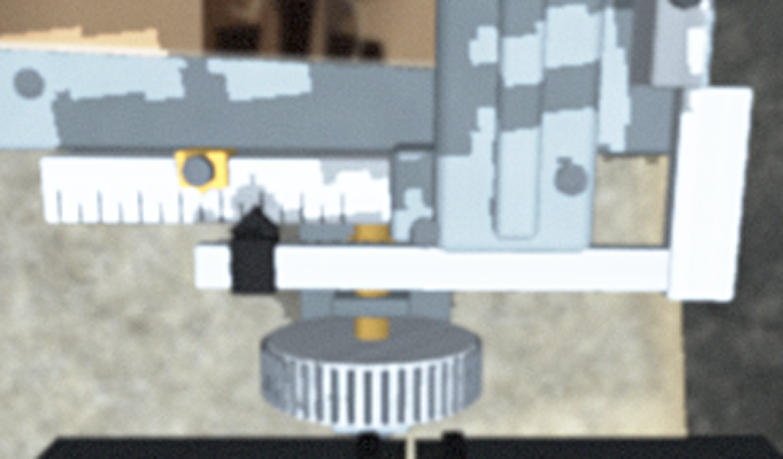

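View pics/w1zz.png

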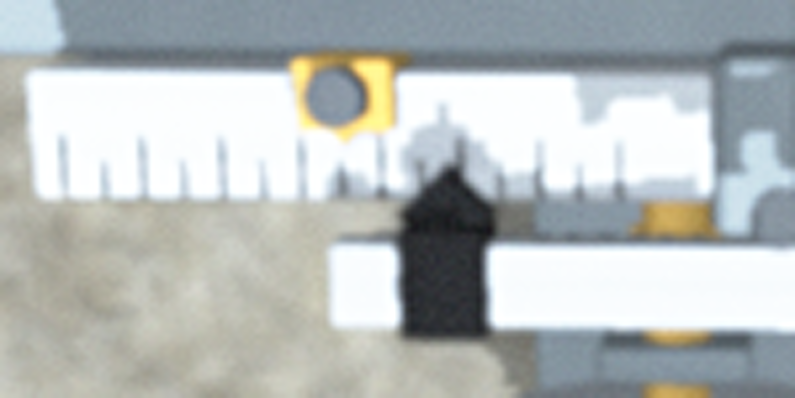

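Run:
```python
from h import *
z=np.load('w1.npz');T=z['T'];d=z['d']
a=np.radians(-6.0);ex=np.array([np.cos(a),np.sin(a),0]);ey=np.array([-np.sin(a),np.cos(a),0])
def s(n,u,v,zz):
    p=pix2z('wrist',u,v,zz,T); q=pixd('wrist',u,v,d[int(round(v)),int(round(u))],T)
    print(n,p.round(4),(p@ex).round(4),(p@ey).round(4),'depth',q.round(4))
for zz in (.047,.05,.052): s('index',204.9,151,zz)
s('ptr',225.3,156.7,.047)
s('screw',203.5,143,.052)
s('wheel L',130+262/2.7,80+365/2.7,.034)
s('wheel R',130+480/2.7,80+365/2.7,.034)
s('wheel top far',130+371/2.7,80+365/2.7,.062)
s('wheel top near',130+371/2.7,80+425/2.7,.062)
for u in range(220,310,10): 
  q=pixd('wrist',u,225,d[225,u],T);print(u,q.round(4), (q@ex).round(4))
for v in range(195,245,4): 
  q=pixd('wrist',268,v,d[v,268],T);print(v,q.round(4), (q@ey).round(4))
s('rackL',130+280/2.7,80+247/2.7,.052);s('rackR',130+665/2.7,80+249/2.7,.052)
s('bedL',130+60/2.7,80+150/2.7,.018);s('bedR',130+650/2.7,80+155/2.7,.018)
s('bush',330,47,.073)
```

```text
index [0.573  0.1099 0.047 ] 0.5584 0.1692 depth [0.5727 0.1098 0.0458]
index [0.5736 0.1102 0.05  ] 0.559 0.1696 depth [0.5727 0.1098 0.0458]
index [0.5741 0.1104 0.052 ] 0.5594 0.1698 depth [0.5727 0.1098 0.0458]
ptr [0.5856 0.1049 0.047 ] 0.5714 0.1655 depth [0.5857 0.105  0.0476]
screw [0.574  0.1154 0.052 ] 0.5588 0.1748 depth [0.5741 0.1155 0.0524]
wheel L [0.5787 0.0619 0.034 ] 0.569 0.1221 depth [0.5803 0.0644 0.043 ]
wheel R [0.6362 0.0558 0.034 ] 0.6269 0.122 depth [0.636  0.0572 0.0385]
wheel top far [0.6094 0.0668 0.062 ] 0.5991 0.1302 depth [0.6094 0.0668 0.062 ]
wheel top near [0.6077 0.052  0.062 ] 0.5989 0.1152 depth [0.6077 0.0522 0.0627]
220 [0.5655 0.045  0.    ] 0.5577
230 [0.5827 0.0594 0.0507] 0.5733
240 [0.5903 0.0606 0.0567] 0.5808
250 [0.5973 0.0608 0.0597] 0.5876
260 [0.604  0.0612 0.0632] 0.5943
270 [0.6103 0.0602 0.0621] 0.6007
280 [0.6166 0.0591 0.0607] 0.6071
290 [0.623  0.0578 0.0589] 0.6136
300 [0.6297 0.0543 0.0502] 0.6206
195 [0.6101 0.0756 0.0429] 0.139
199 [0.6095 0.0719 0.0391] 0.1352
203 [0.6092 0.0688 0.0383] 0.1321
207 [0.6091 0.0672 0.043 ] 0.1305
211 [0.6096 0.0674 0.0541] 0.1307
215 [0.6098 0.0669 0.0619] 0.1303
219 [0.6095 0.0643 0.062 ] 0.1276
223 [0.6092 0.0619 0.063 ] 0.1253
227 [0.6089 0.0591 0.0625] 0.1224
231 [0.6086 0.0563 0.0622] 0.1196
235 [0.6083 0.0537 0.0625] 0.117
239 [0.6126 0.0729 0.1239] 0.1365
243 [0.6128 0.0729 0.1293] 0.1366
rackL [0.5905 0.0954 0.052 ] 0.5772 0.1566 depth [0.5903 0.0952 0.0507]
rackR [0.6819 0.0853 0.052 ] 0.6693 0.1561 depth [0.682  0.0852 0.0518]
bedL [0.5308 0.1223 0.018 ] 0.5151 0.1771 depth [0.5247 0.1218 0.0006]
bedR [0.6872 0.1045 0.018 ] 0.6725 0.1757 depth [6.913e-01 1.028e-01 4.000e-04]
bush [0.6546 0.1602 0.073 ] 0.6343 0.2278 depth [0.6549 0.1606 0.0704]
```

servo_tool(commands=[-0.5, 0, 10, 0, 0, 0, -0.5, 0, 10, 0, 0, 0, -0.5, 0, 10, 0, 0, 0, -0.5, 0, 10, 0, 0, 0, -0.5, 0, 10, 0, 0, 0, 0, 0, 4, 0, 0, 0, 0, 0, 0, 0, 0, 0])

```text
time_s: 3.2
tool_pos: [0.617, 0.059, 0.0675]
tool_rot: [-179.9, 0.0, 84.0]
force: [-0.2, -0.7, 0.2]
grip_width: 0.0005
```

servo_tool(commands=[0, 0, 2, 0, 0, 0, 0, 0, 2, 0, 0, 0, 0, 0, 0, 0, 0, 0])

```text
time_s: 3.5
tool_pos: [0.6177, 0.0591, 0.0647]
tool_rot: [180.0, -0.0, 84.0]
force: [-0.2, 0.0, 0.3]
grip_width: 0.0005
```

servo_tool(commands=[0, 0, 1, 0, 0, 0, 0, 0, 1, 0, 0, 0, 0, 0, 0, 0, 0, 0])

```text
time_s: 3.8
tool_pos: [0.6176, 0.059, 0.0625]
tool_rot: [180.0, 0.0, 84.0]
force: [-0.8, -0.1, -0.4]
grip_width: 0.0007
```

servo_tool(commands=[0, 0, 1, 0, 0, 0, 0, 0, 0, 0, 0, 0])

```text
time_s: 4.0
tool_pos: [0.6178, 0.059, 0.062]
tool_rot: [180.0, -0.0, 84.0]
force: [-0.3, -0.3, 1.7]
grip_width: 0.0006
```

servo_tool(commands=[0, 0, 1, 0, 0, 0, 0, 0, 0, 0, 0, 0])

```text
time_s: 4.2
tool_pos: [0.618, 0.0591, 0.0618]
tool_rot: [179.9, -0.0, 84.0]
force: [-2.1, 0.2, 6.0]
grip_width: 0.0006
```

servo_tool(commands=[0, 0, 1, 0, 0, 0, 0, 0, 0, 0, 0, 0])

```text
time_s: 4.4
tool_pos: [0.6187, 0.059, 0.0615]
tool_rot: [179.9, -0.0, 84.0]
force: [-2.5, -1.0, 9.3]
grip_width: -0.0001
```

servo_tool(commands=[0, 0, 1, 0, 0, 0, 0, -2, 0, 0, 0, 0, 0, -2, 0, 0, 0, 0, 0, -2, 0, 0, 0, 0, 0, -2, 0, 0, 0, 0, 0, -2, 0, 0, 0, 0, 0, -2, 0, 0, 0, 0, 0, -2, 0, 0, 0, 0, 0, -2, 0, 0, 0, 0, 0, -2, 0, 0, 0, 0])

```text
time_s: 5.4
tool_pos: [0.6046, 0.0606, 0.0623]
tool_rot: [179.4, -0.1, 84.0]
force: [4.3, -0.8, 9.4]
grip_width: -0.0001
```

```bash
python3 look.py w2
cat > z.py <<'E'
import sys
from h import *
n=sys.argv[1];u0,v0,w,hh,f=map(float,sys.argv[2:7]);im=np.load(n+'.npz')['im']
save(n+'z',cv2.resize(im[int(v0):int(v0+hh),int(u0):int(u0+w)],None,fx=f,fy=f,interpolation=cv2.INTER_CUBIC))
E
python3 z.py w2 0 0 560 420 1.4
```

```text
5.4 [0.6046 0.0606 0.0623] [ 1.7938e+02 -8.0000e-02  8.3970e+01] [ 4.31 -0.8   9.42] -5.3694845906067054e-05
```

View pics/w2z.png

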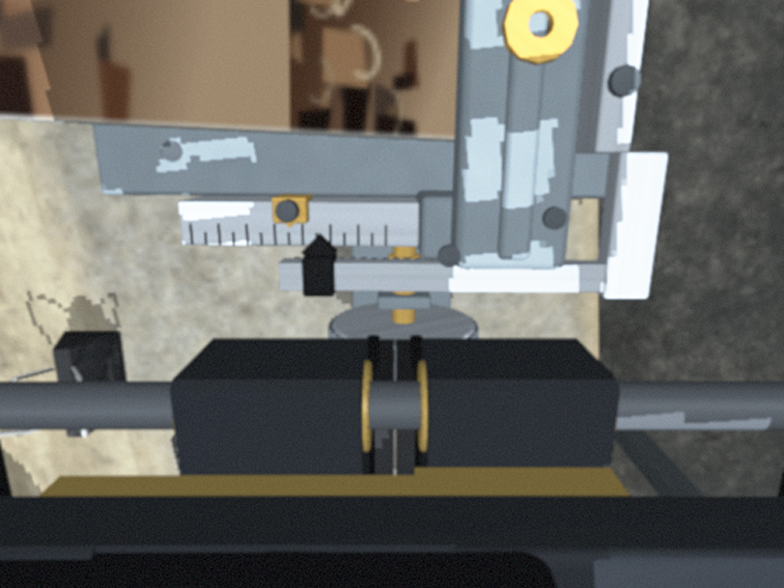

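servo_tool(commands=[0, -2, 0, 0, 0, 0, 0, -2, 0, 0, 0, 0, 0, -2, 0, 0, 0, 0, 0, -2, 0, 0, 0, 0])

```text
time_s: 5.85
tool_pos: [0.5951, 0.0617, 0.0611]
tool_rot: [179.6, -0.1, 84.0]
force: [1.7, -1.4, 9.8]
grip_width: 0.0007
```

servo_tool(commands=[0, 0, -8, 0, 0, 0, 0, 12, -2, 0, 0, 0, 0, 17, 0, 0, 0, 0, 0, 0, 5, 0, 0, 0, 0, 0, 0, 0, 0, 0])

```text
time_s: 6.35
tool_pos: [0.6193, 0.0586, 0.0622]
tool_rot: [-179.8, 0.0, 84.0]
force: [-0.5, -0.1, -0.5]
grip_width: 0.0002
```

servo_tool(commands=[0, 0, 5, 0, 0, 0, 0, -2.5, 0, 0, 0, 0, 0, -2.5, 0, 0, 0, 0, 0, -2.5, 0, 0, 0, 0, 0, -2.5, 0, 0, 0, 0, 0, -2.5, 0, 0, 0, 0, 0, -2.5, 0, 0, 0, 0, 0, -2.5, 0, 0, 0, 0, 0, -2.5, 0, 0, 0, 0, 0, -2.5, 0, 0, 0, 0])

```text
time_s: 7.35
tool_pos: [0.6019, 0.0609, 0.0621]
tool_rot: [179.5, -0.1, 84.0]
force: [3.4, -0.7, 9.9]
grip_width: 0.0006
```

```bash
python3 look.py w3; python3 z.py w3 120 120 160 110 5
```

```text
7.35 [0.6019 0.0609 0.0621] [ 1.7946e+02 -7.0000e-02  8.3990e+01] [ 3.37 -0.69  9.92] 0.0005668443672680834
```

View pics/w3z.png

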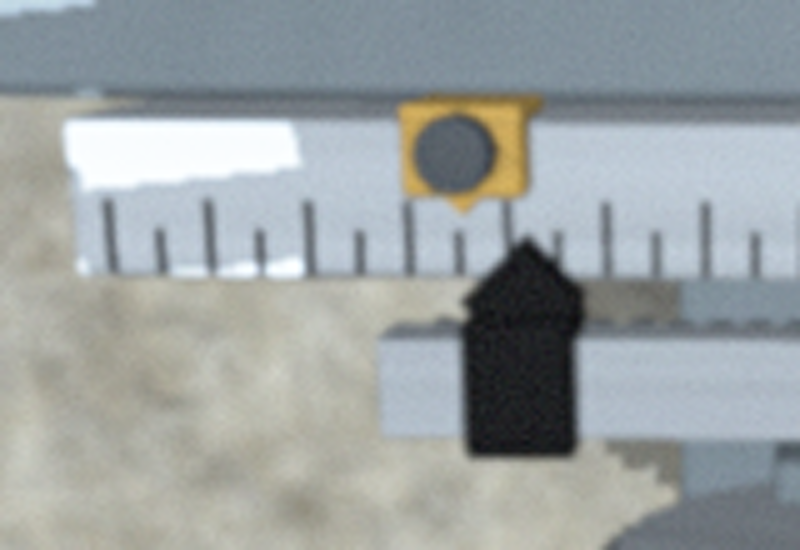

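servo_tool(commands=[0, -2, 0, 0, 0, 0, 0, -2, 0, 0, 0, 0, 0, 0, 0, 0, 0, 0])

```text
time_s: 7.7
tool_pos: [0.5964, 0.0616, 0.0611]
tool_rot: [179.6, -0.0, 84.0]
force: [2.2, -0.2, 8.7]
grip_width: 0.0003
```

servo_tool(commands=[0, 0, -8, 0, 0, 0, 0, 10, -2, 0, 0, 0, 0, 17, 0, 0, 0, 0, 0, 0, 5, 0, 0, 0, 0, 0, 0, 0, 0, 0])

```text
time_s: 8.2
tool_pos: [0.62, 0.0586, 0.062]
tool_rot: [-179.8, 0.0, 84.0]
force: [0.9, -1.0, 0.6]
grip_width: 0.0005
```

```bash
python3 look.py w4; python3 z.py w4 120 120 160 110 5
```

```text
8.2 [0.62   0.0586 0.062 ] [-1.7983e+02  3.0000e-02  8.4000e+01] [ 0.91 -0.97  0.61] 0.0004952010343137091
```

View pics/w4z.png

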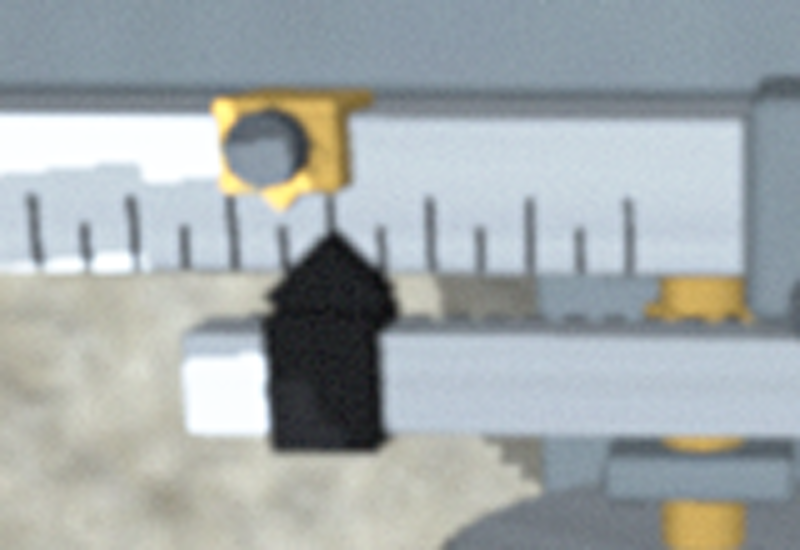

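servo_tool(commands=[0, 0, 5, 0, 0, 0, 0, -2.5, 0, 0, 0, 0, 0, -2.5, 0, 0, 0, 0, 0, -2.5, 0, 0, 0, 0, 0, -2.5, 0, 0, 0, 0, 0, -2.5, 0, 0, 0, 0, 0, -2.5, 0, 0, 0, 0, 0, -2.5, 0, 0, 0, 0, 0, -2.5, 0, 0, 0, 0, 0, 0, 0, 0, 0, 0])

```text
time_s: 9.25
tool_pos: [0.605, 0.0607, 0.0623]
tool_rot: [179.5, -0.1, 84.0]
force: [3.4, -0.7, 11.1]
grip_width: 0.0001
```

servo_tool(commands=[0, 0, -8, 0, 0, 0, 0, 10, -2, 0, 0, 0, 0, 10, 0, 0, 0, 0, 0, 0, 5, 0, 0, 0, 0, 0, 0, 0, 0, 0])

```text
time_s: 9.75
tool_pos: [0.6204, 0.0584, 0.0618]
tool_rot: [-179.9, 0.0, 84.0]
force: [0.0, -0.2, -0.1]
grip_width: 0.0006
```

```bash
python3 look.py w5; python3 z.py w5 120 120 160 110 5
```

```text
9.75 [0.6204 0.0584 0.0618] [-1.7985e+02  4.0000e-02  8.3990e+01] [ 0.02 -0.22 -0.06] 0.0005798096164510495
```

View pics/w5z.png

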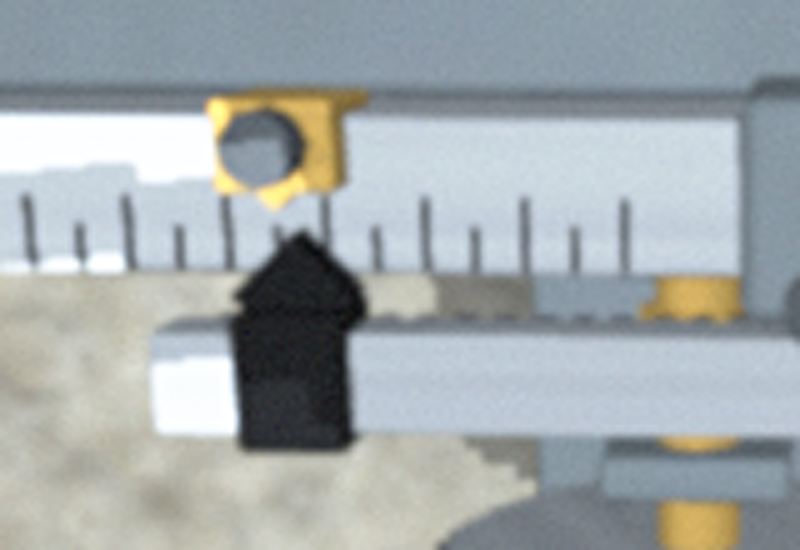

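servo_tool(commands=[0, 0, 5, 0, 0, 0, 0, -2.5, 0, 0, 0, 0, 0, -2.5, 0, 0, 0, 0, 0, -2.5, 0, 0, 0, 0, 0, -2.5, 0, 0, 0, 0, 0, -2.5, 0, 0, 0, 0, 0, -2.5, 0, 0, 0, 0, 0, -1, 0, 0, 0, 0, 0, 0, 0, 0, 0, 0])

```text
time_s: 10.7
tool_pos: [0.6095, 0.0601, 0.0623]
tool_rot: [179.4, -0.1, 84.0]
force: [4.1, -0.9, 9.8]
grip_width: 0.0006
```

servo_tool(commands=[0, 0, -8, 0, 0, 0, 0, 0, -20, 0, 0, 0, 0, -15, -10, 0, 0, 0, 0, -15, 0, 0, 0, 0, 0, -9, 0, 0, 0, 0, 0, 0, 0, 0, 0, 0, 0, 0, 0, 0, 0, 0])

```text
time_s: 11.4
tool_pos: [0.5663, 0.0643, 0.0962]
tool_rot: [-180.0, 0.0, 84.0]
force: [0.3, -0.6, 0.5]
grip_width: 0.0006
```

```bash
python3 look.py w6; python3 z.py w6 0 0 560 420 1.4
python3 - <<'E'
from h import *
im=np.load('w6.npz')['im'];save('w6y',cv2.resize(im[120:230,210:370],None,fx=5,fy=5,interpolation=cv2.INTER_CUBIC))
E
```

```text
11.4 [0.5663 0.0643 0.0962] [-1.7998e+02  1.0000e-02  8.4010e+01] [ 0.26 -0.6   0.51] 0.0005786461623893514
```

View pics/w6y.png

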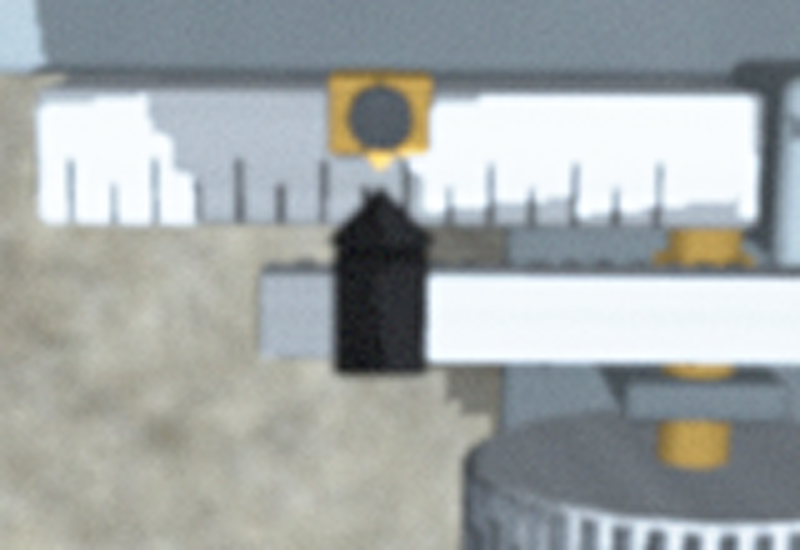

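View pics/w6z.png

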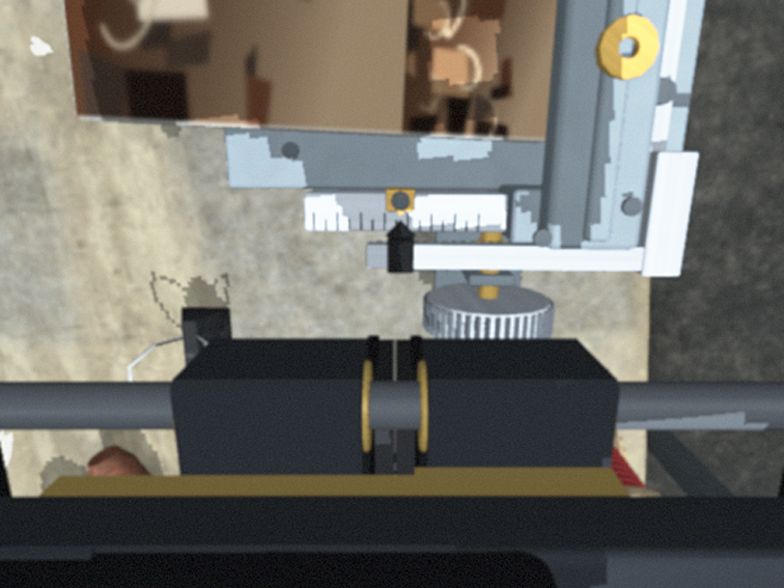

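```bash
python3 - <<'E'
from h import *
z=np.load('w6.npz');T=z['T'];d=z['d']
a=np.radians(-6.0);ex=np.array([np.cos(a),np.sin(a),0]);ey=np.array([-np.sin(a),np.cos(a),0])
w=.599*ex+.1228*ey; O=w+.035*ex+.139*ey; print('O',O)
def s(n,u,v,zz):
    p=pix2z('wrist',u,v,zz,T)
    print(n,p.round(4),'jig',((p-O)@ex).round(4),((p-O)@ey).round(4), pixd('wrist',u,v,d[int(round(v)),int(round(u))],T).round(4))
s('near right corner',80/1.4,116/1.4,.04)
s('near edge up',66/1.4,5/1.4,.04)
s('right edge far',545/1.4,138/1.4,.04)
s('right edge mid',300/1.4,128/1.4,.04)
s('bush',628/1.4,46/1.4,.073)
s('ptr',286,158,.047)
s('bridge front',548/1.4,240/1.4,.06)
s('armfront',646/1.4,270/1.4,.052)
E
python3 look.py s1 scene; python3 z.py s1 90 160 220 165 3.6
```

```text
O [0.65789243 0.19409479 0.        ]
near right corner [0.4478 0.1616 0.04  ] jig -0.2056 -0.0543 [0.4481 0.1615 0.0406]
near edge up [0.4531 0.2016 0.04  ] jig -0.2044 -0.0139 [0.4536 0.2014 0.0409]
right edge far [0.6349 0.1335 0.04  ] jig -0.0166 -0.0627 [0.6311 0.1335 0.0534]
right edge mid [0.5356 0.1478 0.04  ] jig -0.1168 -0.0588 [0.5358 0.1478 0.0412]
bush [0.6538 0.16   0.073 ] jig -0.0005 -0.0343 [0.6548 0.1603 0.0708]
ptr [0.5725 0.1067 0.047 ] jig -0.0758 -0.0959 [0.5725 0.1071 0.0506]
bridge front [0.6293 0.095  0.06  ] jig -0.0181 -0.1016 [0.6269 0.0966 0.0683]
armfront [0.6714 0.0766 0.052 ] jig 0.0257 -0.1154 [0.672  0.0763 0.0507]
11.45 [0.5666 0.0643 0.0963] [-1.7999e+02  1.0000e-02  8.3990e+01] [ 0.35  0.19 -0.18] 0.0006428502099584861
```

View pics/s1z.png

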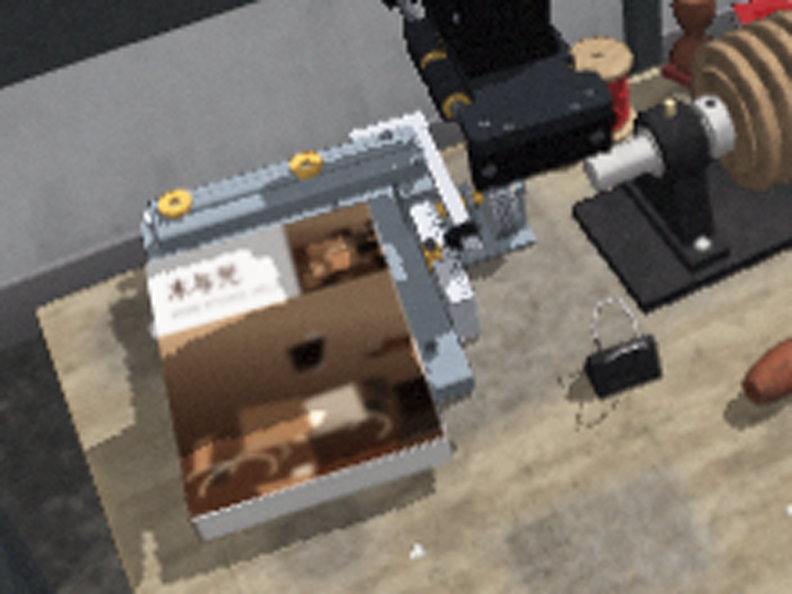

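Run:
```python
from h import *
for n in ['scene0','side0']:
    z=np.load(n+'.npz');T=z['T'];d=z['d'];cam=n[:-1]
    ci=camera_info(cam);K=np.array(ci['camera_matrix'])
    v,u=np.mgrid[0:420:2,0:560:2]; uv=np.stack([u.ravel(),v.ravel()],1).astype(float)
    p=cv2.undistortPoints(uv[:,None],K,np.array([ci['k1'],0,0,0,0.]))[:,0]
    dd=d[::2,::2].ravel(); P=np.c_[p*dd[:,None],dd]@T[:3,:3].T+T[:3,3]; P=P[dd>0]
    for x0 in (.25,.35,.45,.55):
        for y0 in np.arange(.2,.7,.05):
            m=(P[:,0]>x0)&(P[:,0]<x0+.1)&(P[:,1]>y0)&(P[:,1]<y0+.05)
            if m.sum(): print(n,x0,round(y0,2),m.sum(),P[m,2].min().round(3),P[m,2].max().round(3))
```

```text
scene0 0.25 0.2 373 -0.004 0.012
scene0 0.25 0.25 410 -0.005 0.012
scene0 0.25 0.3 317 -0.005 0.011
scene0 0.25 0.4 573 -0.048 0.287
scene0 0.25 0.45 248 0.064 0.258
scene0 0.35 0.2 314 -0.004 0.004
scene0 0.35 0.25 337 -0.004 0.003
scene0 0.35 0.3 282 -0.005 0.002
scene0 0.35 0.4 1519 -0.051 0.289
scene0 0.35 0.45 434 0.022 0.217
scene0 0.35 0.5 236 0.019 0.156
scene0 0.35 0.55 3 0.047 0.05
scene0 0.45 0.2 341 -0.004 0.042
scene0 0.45 0.25 334 -0.003 0.042
scene0 0.45 0.3 222 -0.005 0.003
scene0 0.45 0.4 945 -0.049 0.29
scene0 0.55 0.2 249 0.036 0.066
scene0 0.55 0.25 199 -0.005 0.067
scene0 0.55 0.3 177 -0.005 0.002
scene0 0.55 0.4 900 -0.715 0.291
scene0 0.55 0.45 94 -0.716 -0.331
scene0 0.55 0.5 10 -0.716 -0.71
side0 0.25 0.2 95 -0.002 0.013
side0 0.25 0.25 84 -0.002 0.014
side0 0.25 0.3 57 -0.003 0.01
side0 0.25 0.35 73 -0.043 0.093
side0 0.25 0.4 302 -0.045 0.296
side0 0.25 0.45 75 0.062 0.142
side0 0.25 0.5 84 0.034 0.146
side0 0.25 0.55 65 0.026 0.145
side0 0.25 0.6 23 0.036 0.148
side0 0.25 0.65 2 -0.045 -0.039
side0 0.35 0.2 73 -0.003 0.005
side0 0.35 0.25 75 -0.003 0.005
side0 0.35 0.3 60 -0.002 0.007
side0 0.35 0.35 17 -0.042 0.074
side0 0.35 0.4 586 -0.047 0.301
side0 0.35 0.45 57 0.068 0.302
side0 0.35 0.5 40 0.296 0.301
side0 0.35 0.55 20 0.296 0.3
side0 0.35 0.6 5 0.297 0.298
side0 0.35 0.65 1 0.293 0.293
side0 0.45 0.2 93 0.038 0.046
side0 0.45 0.25 47 0.038 0.044
side0 0.45 0.35 48 -0.709 0.048
side0 0.45 0.4 139 -0.717 0.298
side0 0.45 0.45 6 -0.714 -0.704
side0 0.45 0.5 4 -0.711 0.296
side0 0.45 0.55 7 0.294 0.299
side0 0.45 0.6 15 0.295 0.298
side0 0.45 0.65 24 0.294 0.299
side0 0.55 0.2 327 -0.717 0.068
side0 0.55 0.25 86 -0.709 0.045
side0 0.55 0.3 5 0.0 0.005
side0 0.55 0.35 51 -0.719 0.051
side0 0.55 0.4 518 -0.716 0.3
side0 0.55 0.45 166 -0.715 0.301
side0 0.55 0.5 201 -0.711 0.3
side0 0.55 0.55 186 -0.716 0.301
side0 0.55 0.6 144 -0.718 0.299
side0 0.55 0.65 179 -0.715 0.297
```

servo_tool(commands=[0, 0, -20, 0, 0, 0, 0, 0, -30, 0, 0, 0, 0, 0, -30, 0, 0, 0, 0, 0, 0, 0, 0, 0])

```text
time_s: 11.9
tool_pos: [0.5698, 0.0647, 0.1812]
tool_rot: [179.5, -0.1, 84.0]
force: [1.2, -0.4, 0.7]
grip_width: 0.0003
```

servo_tool(commands=[10, -10, 0, 0, 0, 0, 19, -20, 0, 0, 0, 0, 20, -21, 0, 0, 0, 0, 20, -21, 0, 0, 0, 0, 20, -21, 0, 0, 0, 0, 20, -21, 0, 0, 0, 0, 20, -22, 0, 0, 0, 0, 19, -21, 0, 0, 0, 0, 0, 0, 0, 0, 0, 0], jaw=87)

```text
time_s: 12.8
tool_pos: [0.4213, 0.2318, 0.1751]
tool_rot: [-179.8, 0.0, 84.4]
force: [0.2, -0.1, -0.1]
grip_width: 0.0643
```

servo_tool(commands=[0, 0, 0, 0, 0, 8, 0, 0, 0, 0, 0, 8, 0, 0, 0, 0, 0, 8, 0, 0, 0, 0, 0, 8, 0, 0, 0, 0, 0, 8, 0, 0, 0, 0, 0, 8, 0, 0, 0, 0, 0, 8, 0, 0, 0, 0, 0, 8, 0, 0, 0, 0, 0, 8, 0, 0, 0, 0, 0, 8])

```text
time_s: 13.8
tool_pos: [0.425, 0.2274, 0.1751]
tool_rot: [179.9, 0.1, 3.7]
force: [0.4, -0.6, 0.7]
grip_width: 0.0871
```

servo_tool(commands=[0, 0, 0, 0, 0, 5, 0, 0, 0, 0, 0, 5, 0, 0, 0, 0, 0, 0, 0, 0, 0, 0, 0, 0])

```text
time_s: 14.2
tool_pos: [0.4253, 0.2277, 0.1757]
tool_rot: [179.9, 0.1, -5.9]
force: [-0.3, -0.3, -0.2]
grip_width: 0.0871
```

```bash
python3 look.py w7; python3 z.py w7 0 0 560 420 1.4; python3 -c "
from h import *
print(monitor.get_obs()['qpos'].round(1))"
```

```text
14.2 [0.4253 0.2277 0.1757] [ 1.7995e+02  7.0000e-02 -5.8900e+00] [-0.27 -0.31 -0.25] 0.08710870161016149
[-1.580e+01  4.000e-01 -1.550e+01  1.093e+02  1.000e-01  7.040e+01
 -1.273e+02]
```

View pics/w7z.png

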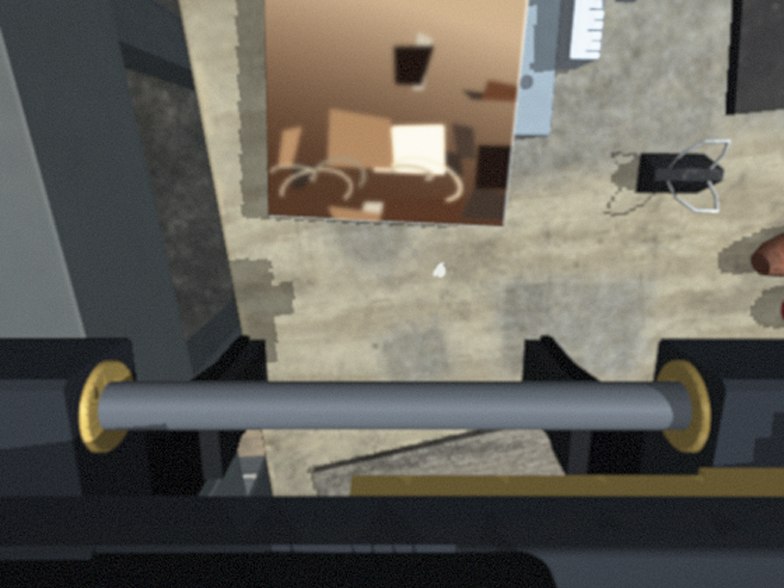

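Run:
```python
from h import *
z=np.load('w7.npz');T=z['T']
a=np.radians(-6.0);ex=np.array([np.cos(a),np.sin(a),0]);ey=np.array([-np.sin(a),np.cos(a),0]);O=np.array([.6579,.1941,0])
def s(n,u,v,zz):
    p=pix2z('wrist',u/1.4,v/1.4,zz,T); print(n,p.round(4),'jig',((p-O)@ex).round(4),((p-O)@ey).round(4))
s('NL',268,214,.04);s('NR',504,224,.04);s('RF',526,0,.04);s('bedNR',550,136,.018)
t=toolT()[:3,3];print('tcp',((t-O)@ex).round(4),((t-O)@ey).round(4))
```

```text
NL [0.4675 0.2968 0.04  ] jig -0.2001 0.0822
NR [0.4476 0.1609 0.04  ] jig -0.2057 -0.055
RF [0.5637 0.144  0.04  ] jig -0.0885 -0.0596
bedNR [0.4941 0.1267 0.018 ] jig -0.1558 -0.0842
tcp -0.2348 0.0092
```

servo_tool(commands=[0, 0, 15, 0, 0, 0, 0, 0, 20, 0, 0, 0, 0, 0, 20, 0, 0, 0, 0, 0, 20, 0, 0, 0, 0, 0, 20, 0, 0, 0, 0, 0, 20, 0, 0, 0, 0, 0, 20, 0, 0, 0, 0, 0, 10, 0, 0, 0, 0, 0, 3, 0, 0, 0, 0, 0, 0, 0, 0, 0])

```text
time_s: 15.25
tool_pos: [0.4258, 0.228, 0.0286]
tool_rot: [180.0, 0.0, -6.0]
force: [-0.5, -0.5, 0.8]
grip_width: 0.0869
```

servo_tool(commands=[3, 0, 0, 0, 0, 0, 3, 0, 0, 0, 0, 0, 3, 0, 0, 0, 0, 0, 3, 0, 0, 0, 0, 0, 3, 0, 0, 0, 0, 0, 2, 0, 0, 0, 0, 0, 2, 0, 0, 0, 0, 0])

```text
time_s: 15.95
tool_pos: [0.4441, 0.2258, 0.0284]
tool_rot: [180.0, 0.1, -6.0]
force: [-2.4, -0.2, 1.4]
grip_width: 0.0871
```

servo_tool(commands=[2, 0, 0, 0, 0, 0, 2.5, 0, 0, 0, 0, 0, 2.5, 0, 0, 0, 0, 0, 2.5, 0, 0, 0, 0, 0, 2.5, 0, 0, 0, 0, 0, 2.5, 0, 0, 0, 0, 0, 2.5, 0, 0, 0, 0, 0, 2.5, 0, 0, 0, 0, 0, 2.5, 0, 0, 0, 0, 0, 1, 0, 0, 0, 0, 0])

```text
time_s: 16.95
tool_pos: [0.4679, 0.2236, 0.0286]
tool_rot: [-180.0, -0.0, -6.0]
force: [-1.2, -0.4, -0.2]
grip_width: 0.0868
```

```bash
python3 look.py w8; python3 z.py w8 0 0 560 420 1.4;python3 look.py s2 scene; python3 z.py s2 90 160 220 165 3.6
```

```text
16.95 [0.4679 0.2236 0.0286] [-1.80e+02 -1.00e-02 -6.01e+00] [-1.17 -0.42 -0.2 ] 0.08676504413667832
17.0 [0.4679 0.2236 0.0286] [-1.7999e+02 -2.0000e-02 -6.0100e+00] [-1.19  0.25  1.16] 0.08666081496401858
```

View pics/w8z.png

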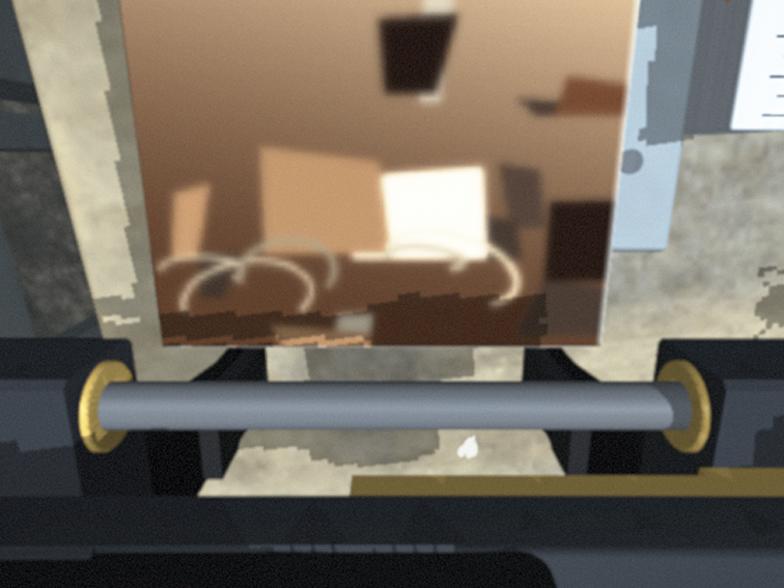

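View pics/s2z.png

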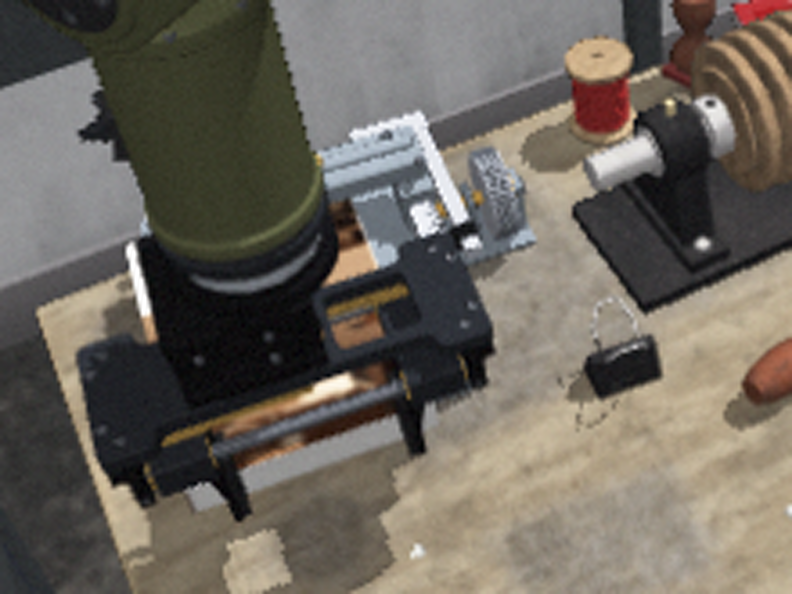

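servo_tool(commands=[1.5, 0, 0, 0, 0, 0, 1.5, 0, 0, 0, 0, 0, 1.5, 0, 0, 0, 0, 0, 1.5, 0, 0, 0, 0, 0])

```text
time_s: 17.45
tool_pos: [0.4734, 0.2231, 0.0287]
tool_rot: [180.0, 0.0, -6.0]
force: [-2.7, 0.7, 1.3]
grip_width: 0.0871
```

servo_tool(commands=[1, 0, 0, 0, 0, 0, 1, 0, 0, 0, 0, 0, 0, 0, 0, 0, 0, 0])

```text
time_s: 17.75
tool_pos: [0.4752, 0.2229, 0.0286]
tool_rot: [180.0, 0.0, -6.0]
force: [-3.4, 0.3, 1.8]
grip_width: 0.0869
```

servo_tool(commands=[1, 0, 0, 0, 0, 0, 1, 0, 0, 0, 0, 0, 0, 0, 0, 0, 0, 0])

```text
time_s: 18.05
tool_pos: [0.4753, 0.2229, 0.0285]
tool_rot: [179.9, 0.2, -6.0]
force: [-8.0, -0.3, 6.7]
grip_width: 0.0868
```

servo_tool(commands=[0.5, 0, 0, 0, 0, 0, 0, 0, 0, 0, 0, 0, 0, 0, 0, 0, 0, 0])

```text
time_s: 18.35
tool_pos: [0.4753, 0.2229, 0.0284]
tool_rot: [179.9, 0.3, -6.0]
force: [-9.3, 1.6, 8.2]
grip_width: 0.0867
```

servo_tool(commands=[-3, 0, 0, 0, 0, 0, -5, 0, 0, 0, 0, 0, -10, 0, 0, 0, 0, 0, -15, 0, 0, 0, 0, 0, 0, 0, -20, 0, 0, 0, 0, 0, -30, 0, 0, 0, 0, 0, -30, 0, 0, 0, 0, 0, -30, 0, 0, 0, 0, 0, 0, 0, 0, 0, 0, 0, 0, 0, 0, 0])

```text
time_s: 19.35
tool_pos: [0.4448, 0.2262, 0.139]
tool_rot: [-180.0, -0.1, -6.0]
force: [-0.4, 0.8, -0.4]
grip_width: 0.0873
```

```bash
python3 look.py w9; python3 z.py w9 0 0 560 420 1.4;python3 look.py s3 scene; python3 z.py s3 90 160 220 165 3.6
```

```text
19.35 [0.4448 0.2262 0.139 ] [-1.7997e+02 -9.0000e-02 -5.9800e+00] [-0.36  0.76 -0.42] 0.08732255120902856
19.4 [0.4442 0.2258 0.1379] [ 1.7996e+02  2.0000e-02 -5.9700e+00] [ 0.02 -0.52 -0.6 ] 0.08687991149039034
```

View pics/w9z.png

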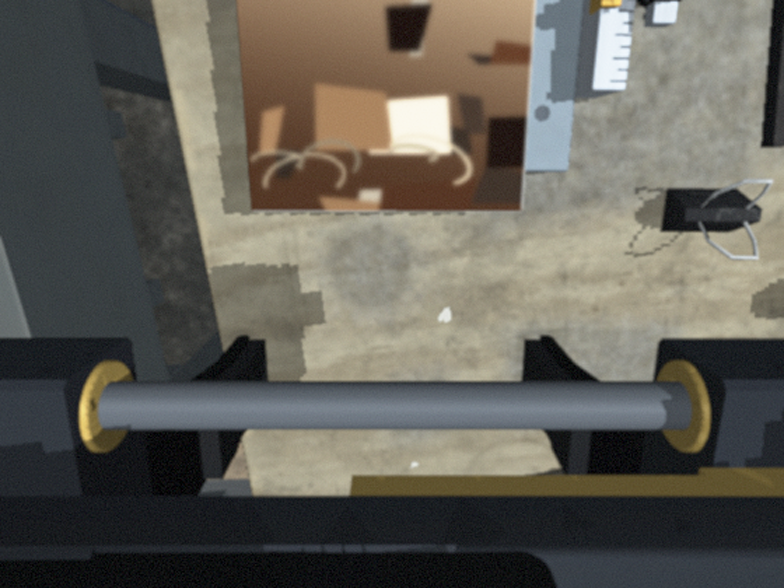

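View pics/s3z.png

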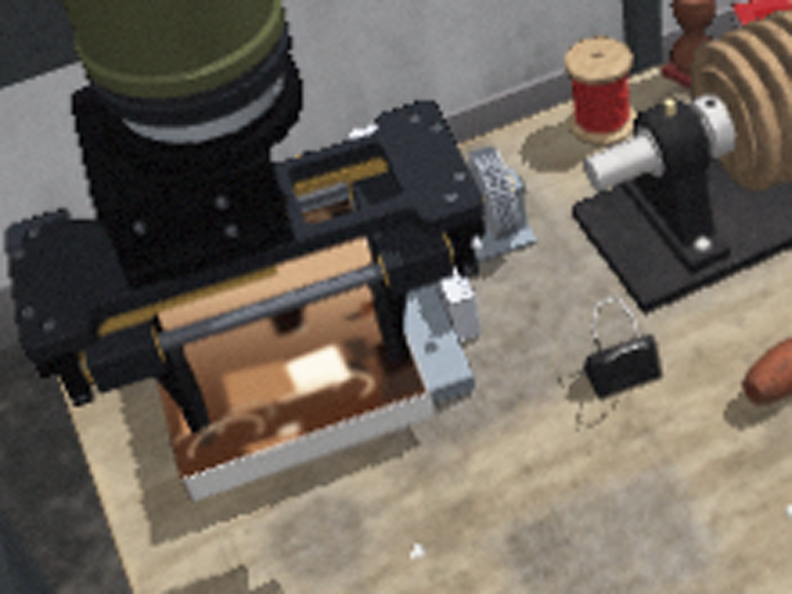

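servo_tool(commands=[0, 0, -30, 0, 0, 0, 0, 0, -30, 0, 0, 0, 15, 10, -20, 0, 0, 0, 20, 12, -20, 0, 0, 0, 20, 13, 0, 0, 0, 0, 25, 15, 0, 0, 0, 0, 20, 10, 0, 0, 0, 0, 0, 0, 0, 0, 0, 0, 0, 0, 0, 0, 0, 0, 0, 0, 0, 0, 0, 0])

```text
time_s: 20.45
tool_pos: [0.5371, 0.157, 0.2377]
tool_rot: [180.0, 0.1, -5.9]
force: [0.8, 0.7, 0.1]
grip_width: 0.0869
```

```bash
python3 look.py w10; python3 z.py w10 0 0 560 420 1.4; python3 -c "
from h import *
im=np.load('w10.npz')['im'];save('w10y',cv2.resize(im[60:160,320:440],None,fx=5,fy=5,interpolation=cv2.INTER_CUBIC))"
```

```text
20.45 [0.5371 0.157  0.2377] [ 1.7999e+02  1.1000e-01 -5.9000e+00] [0.75 0.74 0.06] 0.08692456075892376
```

View pics/w10z.png

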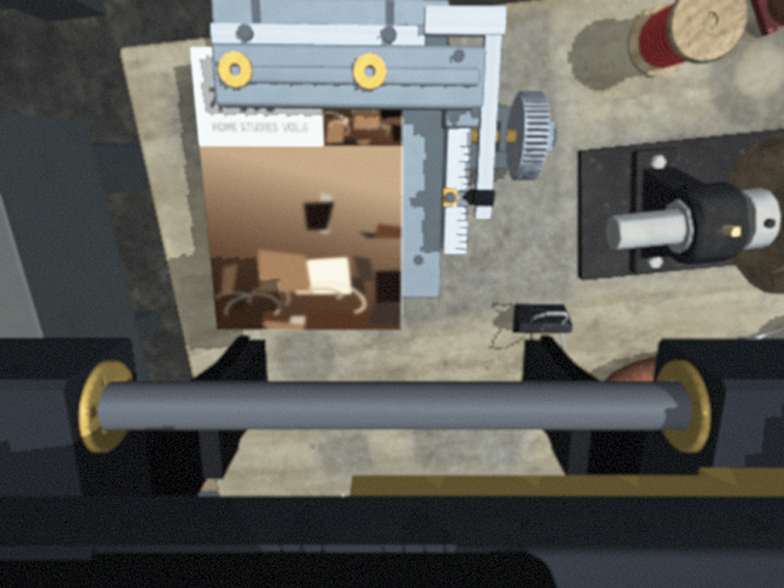

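View pics/w10y.png

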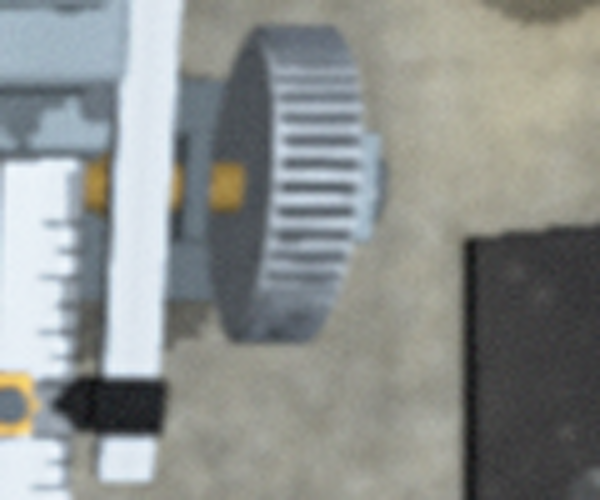

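Run:
```python
from h import *
z=np.load('w10.npz');T=z['T'];im=z['im'];d=z['d']
save('w10x',cv2.resize(im[0:90,120:280],None,fx=5,fy=5,interpolation=cv2.INTER_CUBIC))
a=np.radians(-6.0);ex=np.array([np.cos(a),np.sin(a),0]);ey=np.array([-np.sin(a),np.cos(a),0]);O=np.array([.6579,.1941,0])
def s(n,u,v,zz):
    p=pix2z('wrist',u,v,zz,T); print(n,p.round(4),'jig',((p-O)@ex).round(4),((p-O)@ey).round(4),d[int(v),int(u)])
s('NL',217/1.4,328/1.4,.04);s('NR',400/1.4,328/1.4,.04);s('FL',192/1.4,47/1.4,.04)
s('idx',320+38/5,60+403/5,.047);s('ptr',320+57/5,60+403/5,.047)
```

```text
NL [0.4941 0.2937 0.04  ] jig -0.1733 0.082 0.38033015
NR [0.4801 0.1586 0.04  ] jig -0.1731 -0.0539 0.38091537
FL [0.6845 0.2729 0.04  ] jig 0.0182 0.0811 0.36598432
idx [0.5724 0.1092 0.047 ] jig -0.0762 -0.0933 0.34869787
ptr [0.572  0.1056 0.047 ] jig -0.0762 -0.097 0.34433144
```

View pics/w10x.png

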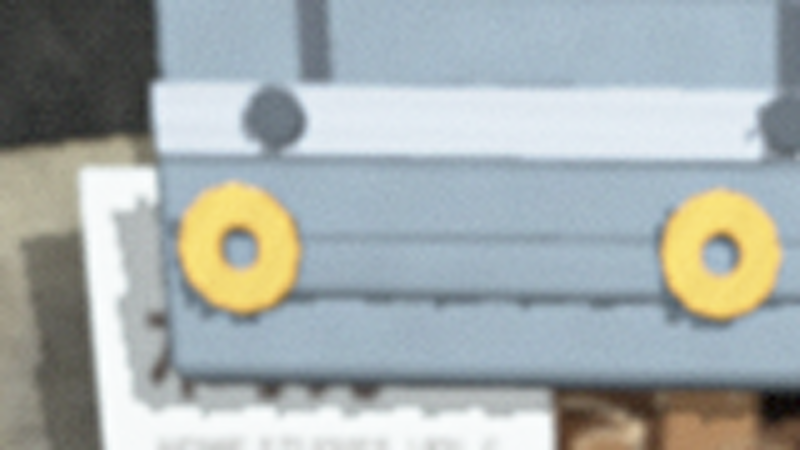

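Run:
```python
from h import *
z=np.load('w10.npz');T=z['T'];im=z['im'];d=z['d']
a=np.radians(-6.0);ex=np.array([np.cos(a),np.sin(a),0]);ey=np.array([-np.sin(a),np.cos(a),0]);O=np.array([.6579,.1941,0])
def s(n,u,v,zz):
    p=pix2z('wrist',120+u/5,v/5,zz,T);q=pixd('wrist',120+u/5,v/5,d[int(v/5),int(120+u/5)],T); print(n,'jig',((p-O)@ex).round(4),((p-O)@ey).round(4),'dz',q[2].round(4))
s('gauge front L',190,155,.044);s('gauge back L',190,83,.044);s('gauge front R',690,157,.044)
s('book FL',85,170,.04);s('book FL2',140,170,.04)
s('bridge rear',190,160,.073);s('bridge front',190,378,.05);s('bridge rear',600,163,.073)
for v in (95,110,125,140,150,160,170,180): s(v,400,v,.044)
for v in (95,110,125,140,150,160,170,180,200): s(v,120,v,.04)
```

```text
gauge front L jig 0.0197 0.0609 dz 0.0651
gauge back L jig 0.0313 0.0599 dz 0.0188
gauge front R jig 0.0196 -0.0283 dz 0.0459
book FL jig 0.0179 0.0813 dz 0.0412
book FL2 jig 0.0179 0.0714 dz 0.0405
bridge rear jig 0.0135 0.052 dz 0.0674
bridge front jig -0.0183 0.0623 dz 0.0638
bridge rear jig 0.0133 -0.0152 dz 0.0643
95 jig 0.0295 0.0229 dz 0.0465
110 jig 0.0271 0.023 dz 0.0458
125 jig 0.0247 0.0232 dz 0.0458
140 jig 0.0223 0.0233 dz 0.0453
150 jig 0.0206 0.0234 dz 0.0466
160 jig 0.019 0.0235 dz 0.0646
170 jig 0.0174 0.0236 dz 0.0658
180 jig 0.0157 0.0237 dz 0.0662
95 jig 0.0302 0.0738 dz -0.7096
110 jig 0.0278 0.074 dz -0.7079
125 jig 0.0253 0.0742 dz -0.7114
140 jig 0.0229 0.0745 dz -0.0011
150 jig 0.0212 0.0746 dz 0.0007
160 jig 0.0196 0.0748 dz 0.0008
170 jig 0.0179 0.075 dz 0.0403
180 jig 0.0163 0.0751 dz 0.0414
200 jig 0.0129 0.0755 dz 0.0409
```

servo_tool(commands=[15, -15, 0, 0, 0, 0, 20, -25, 10, 0, 0, 0, 20, -25, 15, 0, 0, 0, 13, -15, 15, 0, 0, 0, 0, 0, 0, 0, 0, 0, 0, 0, 0, 0, 0, 0, 0, 0, 0, 0, 0, 0])

```text
time_s: 21.2
tool_pos: [0.6141, 0.2278, 0.1997]
tool_rot: [180.0, -0.1, -6.0]
force: [-0.6, -0.2, 0.1]
grip_width: 0.0869
```

```bash
python3 look.py w11; python3 z.py w11 100 50 160 120 5; python3 -c "
from h import *
im=np.load('w11.npz')['im'];save('w11y',im)"
```

```text
21.2 [0.6141 0.2278 0.1997] [ 1.7999e+02 -7.0000e-02 -6.0200e+00] [-0.58 -0.18  0.09] 0.08694255541340144
```

View pics/w11z.png

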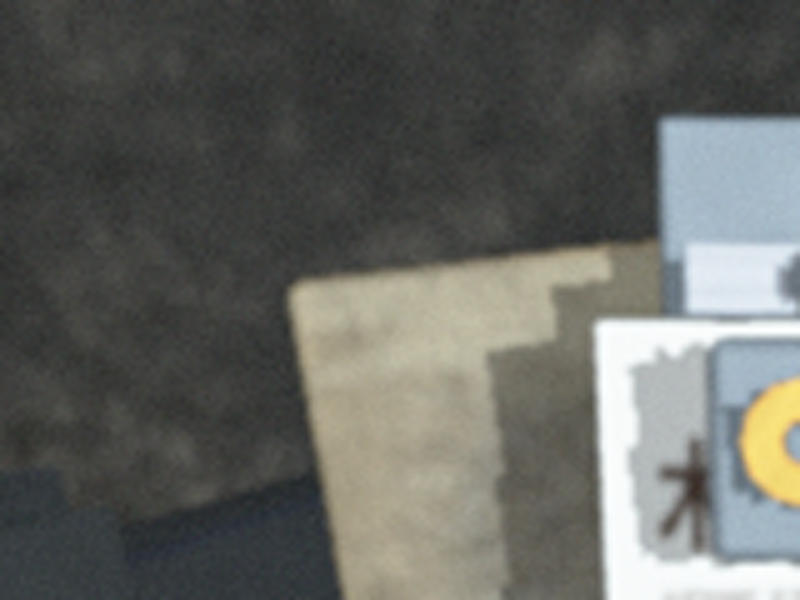

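View pics/w11y.png

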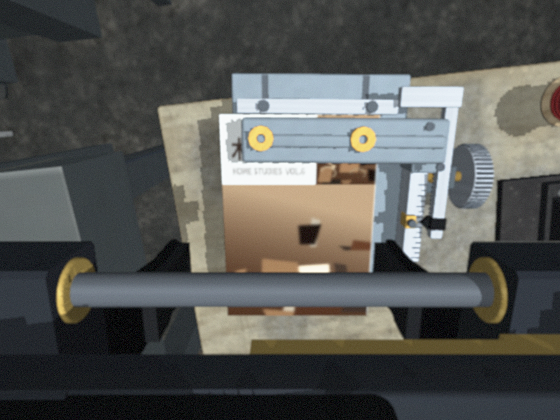

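```bash
python3 -c "
from h import *
im=np.load('w11.npz')['im'];save('w11x',cv2.resize(im[92:130,215:295],None,fx=10,fy=10,interpolation=cv2.INTER_NEAREST))
for u in (242,280,320,350,400): print(u,im[104:124,u].mean(1).round().astype(int))"
```

```text
242 [234 235 235 229 227 231 236 228 198 160 212 247 251 245 222 174 143 134
 135 131]
280 [235 235 234 233 230 232 235 235 213 161 193 246 246 199 157 164 174 187
 184 185]
320 [232 235 236 235 232 235 234 236 226 201 191 180 160 131 138 159 173 181
 181 182]
350 [232 232 236 235 235 234 236 233 229 215 198 182 167 145 137 159 170 180
 186 185]
400 [162 159 137 117 118 118 121 122 121 143 180 192 188 176 149 150 168 176
 188 189]
```

View pics/w11x.png

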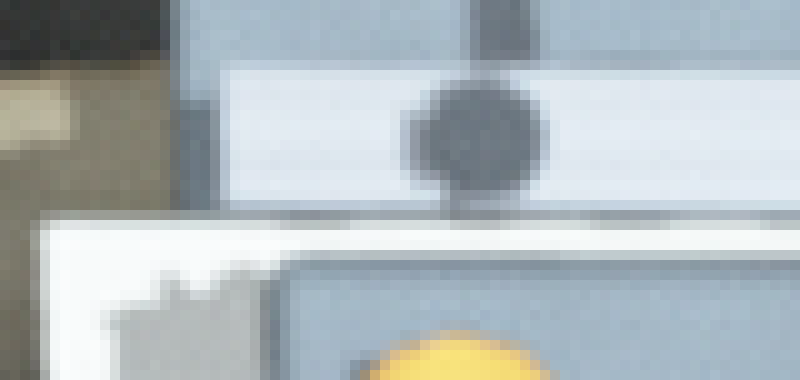

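```bash
python3 -c "
from h import *
print(env.sign_off())"
```

```text
the job is handed in; nothing more can be done
None
```

The gauge is set to the index and the book is pushed home against it. I handed the job in at about 21 s of the 67 s; no verdict came back.

- **Gauge:** I rolled the wheel toward the robot in four strokes of the closed fingertips, pressing with about 10 N. I lifted off and looked from straight above. The pointer and index tips were in line in that view.
- **Book:** I pushed the near edge with the two open fingertips until the book stopped against the gauge at about 9 N, below the 20 N the gauge holds. Then I backed off and raised the arm clear.

**Last checks:**
- After the push, the pointer and index measured the same x in the jig's frame (−76.2 mm each), so the push did not visibly shift the gauge.
- The two near corners of the book agree to 0.2 mm over the width, so it lies square.
- From almost straight above, the seam between book and gauge is less than a pixel wide (about 1 mm).
- The first, slanted view put that gap at 0 to 1.4 mm, depending on which edges I used. That is inside the 2.5 mm limit but less exact than the overhead view.
- I saw nothing that suggested the other things had moved, but I did not measure their positions.

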